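# Press the sealing plug home in the port and record its depth

## Task

Take the gauge rod out of its holder and with it gently press the copper sealing plug down the blind bore of the aluminium port block until the plug bottoms; it drags stiffly before it gets there, so keep on until it stops dead, and hold it there for a second with about 15 to 20 N, never more than 35 N. Leave the rod standing in the bore, resting on the plug, see which coloured band of the rod lies level with the mouth of the bore, and then slide the black tag on the rail to the field of that colour. Do not disturb the vials, the dish or the tape roll.

Things in the scene. Friction and masses are not known exactly. Their poses are not given: they have to be found in the camera images.
- rod_grip (a point): centre of the square black handle of the loose gauge rod (about 90 g, 112 mm long). Handle 18 x 18 x 52 mm, its flats along this frame's x and y; z runs up the rod, away from the tip. 86 mm above the rod's tip. The round shaft below the handle is 14 mm thick, 60 mm long. At the start the rod stands loosely upright in its holder, the tip 5 mm above the worktop.
- rod_tip (a point): centre of the rod's flat lower end, which has a 2.5 mm bevel; axes as rod_grip. Bands of the shaft, measured from the tip: bare steel 0 to 18 mm, yellow 18 to 31 mm, green 31 to 41 mm, red 41 to 60 mm (where the handle begins)
- rod_holder: fixed black plastic block, 56 x 56 mm and 30 mm high, with a 17 mm socket, 25 mm deep, in the middle of its top; origin at the centre of its underside
- bore_mouth (a point): centre of the bore's mouth in the top of the fixed aluminium port block (56 x 56 mm, 72 mm high, low ears on its y sides, a brass stub low on its +x side); z points up out of the bore. The vertical blind bore is 15.5 mm wide; its bottom is hidden and differs every time: with the plug seated, the plug's top is 22 to 50 mm below the mouth
- plug: copper sealing plug in the bore, a disc 14.4 mm wide and 6 mm thick that only slides up and down; origin at the centre of its top face. At the start it hangs 8 to 14 mm above its seat at the bottom of the bore. It drags with about 5 N all the way, moves down under any greater push, and stays where it is left; on its seat it stops dead. More than 35 N on it is too much.
- tag_grip (a point): middle of the black tag that slides on the rail, 26 mm above the tag's foot, 41 mm above the worktop. The tag is 24 mm (x) by 20 mm (y) and 45 mm high; its y axis is the sliding direction, towards growing joint values. The fixed rail is 62 mm wide, 180 mm long and 14 mm high.
- tag (a joint): position of the tag along its rail in m, 0 to 0.12, held by friction of about 1.5 N. Fields beside the rail: white 0 to 0.03 (tag starts here), yellow 0.03 to 0.06, green 0.06 to 0.09, red 0.09 to 0.12; a small pointer at the tag's middle shows the field.
- vial_red: bystander: glass vial with red cap, 19 mm wide, 58 mm high; origin under its centre
- vial_black: bystander: glass vial with black cap, 19 mm wide, 58 mm high; origin under its centre
- dish: bystander: petri dish, 92 mm wide, 15 mm high; origin under its centre
- tape_roll: bystander: roll of amber tape, 64 mm wide, 13 mm high; origin under its centre

How it is judged:
By the outcome, as a careful person would: the job done as asked, in the order asked, and still so for the second after the job is handed in, with the robot touching nothing.
It also fails if it takes over 58 s, if anything falls off the work surface, if the arm or the gripper's body presses on something with over 40 N, if the wrist force passes 120 N, or if a joint passes its speed limit or range.

## Robot

A 6-joint arm with a two-finger parallel gripper is mounted at the origin on a cart in front of the work surface, level with it; the furniture and walls round the work are solid. World frame = base frame: x ahead of the robot, y to its left, z up, the work surface at z = 0. Lengths are in mm, angles in rad, forces in N, time in s.
With the tool pointing down it reaches from about 400 to 925 mm from the base axis. Payload 12.5 kg.
Tool frame: the origin (TCP) lies at the very end of the fingers, on their centre line; the grasp point (between the pads) lies 19 mm behind it (env.tcp_to_grasp is the distance from the TCP to the grasp point, in mm); z points along the fingers, x is the direction in which the jaws open and shut, and the axes are right-handed (so a half turn about z gives the same grasp; the last joint's range is limited). The gripper opens to 95 mm and grips with 3 to 60 N. Pads are 20 mm wide; open, the fingers measure 119 mm over their backs; the gripper's body (75 mm by 180 mm) begins 59 mm behind the grasp point.
Start: joints at [-1.4, 0.491, 1.559, -0, 1.092, -0.106], TCP at [170.822, -601.221, 214.661] pointing down, gripper open.
Joint ranges: [-3.1, 3.1], [-0.84, 2.19], [0.05, 2.79], [-1.13, 4.28], [0.06, 2.93], [-2.69, 2.69]. Speed limits (rad/s): [2.22, 2.22, 2.79, 3.14, 3.14, 3.14].

## Interface

Orientations are given as [roll, pitch, yaw] about the fixed x, y, z axes, in that order (R = Rz(yaw) Ry(pitch) Rx(roll)).
In Python, from cell import env, vision, job gives the robot as it stands.
- The arm moves only by the shell command python3 -m pendant 'ROWS' [OPENING]. ROWS is JSON, a list of rows, each a list of 4 numbers: the shift along the tool's x, y, z in mm, then the turn about the tool's z in degrees. In form: [[tx, ty, tz, turn], ...]. A call has 1 to 8 rows; each row is the pose to reach, as a shift and turn from the pose measured when the call began, along the tool's axes at that moment; what a row does not reach only later rows make up. A row lasts 1/8 s, in which the tool goes at most 62.5 mm and 10.7 degrees, less where a joint would pass 70% of its speed; a pose out of reach is approached as far as the arm can. A call with a gripper value outside its range is refused whole. OPENING is the closure, from 0 (fully open) to 1 (shut), set as the call begins (- or left out, the last holds). The fingers move at their own pace and stop on an object; the grip force is fixed at half the most. Time passes only in rows, so rows that repeat a pose let the fingers close. It gives the time, the measured TCP pose, the force and the opening at its end, in the units of the state.
- env.state(): the state, without advancing time (a new reading comes with each control period).
- vision.read_camera(name): name is "scene" or "top" or "wrist"; returns a dict with "pixels" (420x560x3 uint8, red, green, blue), "intrinsics" (3x3 intrinsics, pixels), "R" (3x3) and "t" (3): a world point X has camera coordinates R X + t; the wrist camera has in their place "tool_from_camera" (4x4, takes a point from camera to tool coordinates, whose origin is the TCP and whose axes are the tool frame's). Camera axes: x right, y down, z forward; pixel columns grow to the right and rows downward; lengths in mm; the calibration is good to about 2 mm. The wrist camera is an equidistant fisheye: a pixel r from the principal point sees the ray r / f radians off the axis. A picture is of the moment at which its call begins: read the wrist's pose just before it. There is no depth.
- job.job_done(): hands the job in, once; it reports no verdict.
Trained networks look in a picture, given as the dict that the camera call returned (one of the last four; its "shot" number tells which), for a name from the list of things; names that differ only in an ending like _2 or _b are one class to them, and where a whole thing is asked for, a point or a joint stands for the part that bears it (a point fixed in the world has none). Each returns a list of dicts, best first, with "confidence" (0 to 1); they miss things now and then, are a little off and sometimes report something else, mostly with a low value. They report only what shows in the picture. A call takes as long as a camera call.
- vision.find_in(picture, query): "at" ([x, y, z] in mm, in the coordinates of the camera as it stood for that picture, good to about 4 mm: the middle of the surface that is visible of it).
- vision.regions_of(picture, query): "pixels" (420x560 bool, what is visible of it).
The state is a dict: "t": time; "joints": joint angles; "qvel": joint speeds; "tau": joint torques, N m; "eef_pos": TCP position; "tcp_rot": TCP orientation; "ft_force": force on the tool from outside, world axes, zero at the start; "moment": the same for the moment, N m; "opening": opening from 0.0 (shut) to 1.0 (fully open).
Only numpy, scipy, OpenCV 4.12 (cv2) and the standard library are available. Lean on these libraries where they do the work, as an engineer would, in place of code of your own. Each camera call takes 0.05 s, during which the arm holds its last target.

## Working session

There is one attempt and no reset: what is moved stays moved. The work goes in short steps, Python scripts to look and compute and a shell command to move; the robot and the scene stay as the last step left them, time stands still between calls to the robot, and variables do not carry over. Pictures are saved under pics/ and viewed, and the job is handed in when it is done.

```bash
ls; mkdir -p pics
cat > h.py <<'E'
import numpy as np, cv2
from cell import env, vision, job
def save(p,n): cv2.imwrite('pics/'+n+'.png', cv2.cvtColor(p['pixels'],cv2.COLOR_RGB2BGR))
def toworld(p,c): return np.array(p['R']).T@(np.array(c)-np.array(p['t']))
def ray(p,u,v,z):
    K=np.array(p['intrinsics']);R=np.array(p['R']);t=np.array(p['t'])
    d=R.T@np.linalg.inv(K)@np.array([u,v,1.]);o=-R.T@t
    return o+d*(z-o[2])/d[2]
def proj(p,X):
    K=np.array(p['intrinsics']);c=np.array(p['R'])@np.array(X)+np.array(p['t']);q=K@c;return q[:2]/q[2]
E
python3 - <<'E'
from h import *
print({k:np.round(v,3) for k,v in env.state().items()})
for cam in ['top','scene']:
    p=vision.read_camera(cam); save(p,cam+'0'); print(cam, np.round(-np.array(p['R']).T@p['t']))
    for q in ['rod_grip','rod_holder','bore_mouth','tag_grip','vial_red','vial_black','dish','tape_roll']:
        try:
            for r in vision.find_in(p,q)[:2]: 
                w=toworld(p,r['at']); print(q,round(r['confidence'],2),np.round(w,1),np.round(proj(p,w)))
        except Exception as e: print(q,e)
E
```

```text
pics
{'t': np.float64(0.0), 'joints': array([-1.4  ,  0.492,  1.559,  0.   ,  1.092, -0.106]), 'qvel': array([ 0.   , -0.002, -0.   ,  0.001,  0.   , -0.001]), 'tau': array([-3.0000e-03, -6.1265e+01, -2.5818e+01,  6.9000e-02,  4.8000e-02,
       -0.0000e+00]), 'eef_pos': array([ 170.765, -600.959,  214.041]), 'tcp_rot': array([-3.141e+00,  1.000e-03, -1.294e+00]), 'ft_force': array([ 0.741, -0.966, -0.106]), 'moment': array([ 0.065, -0.011,  0.01 ]), 'opening': np.float64(0.999)}
top [ 401.   73. 1146.]
rod_grip 0.51 [453.1 104.5 113.8] [268. 260.]
rod_holder 0.82 [448.9 104.   29.5] [270. 264.]
rod_holder 0.29 [658.3 -50.4  57.9] [341. 160.]
bore_mouth 0.86 [ 473.4 -145.    74.3] [394. 248.]
tag_grip 0.6 [661.7 -50.8  59.5] [342. 159.]
vial_red 0.68 [688.8 238.3  14.2] [206. 156.]
vial_red 0.39 [663.3 -52.5  59.5] [342. 158.]
vial_black 0.41 [621.7 252.6  48.3] [197. 183.]
dish 0.74 [436.9 329.9  13.5] [163. 273.]
tape_roll 0.6 [688.9 240.1  17.5] [205. 155.]
tape_roll 0.42 [435.8 330.6  13.8] [163. 274.]
scene [-110.  693.  811.]
rod_grip 0.79 [453.1 107.1  90.6] [295. 245.]
rod_holder 0.93 [442.6 114.7  33.3] [296. 269.]
bore_mouth 0.82 [ 460.6 -134.7   44.6] [363. 211.]
tag_grip 0.48 [663.4 -47.8  42.6] [278. 192.]
tag_grip 0.22 [387.8 -21.4  32.8] [356. 251.]
vial_red 0.75 [386.7 -20.7  29.8] [356. 253.]
vial_black 0.53 [620.1 265.9  33. ] [188. 263.]
dish 0.67 [440.  326.8  13.4] [220. 332.]
dish 0.37 [664.7 -46.4  42.6] [277. 192.]
tape_roll 0.78 [696.7 250.6  12.1] [175. 250.]
```

View pics/top0.png

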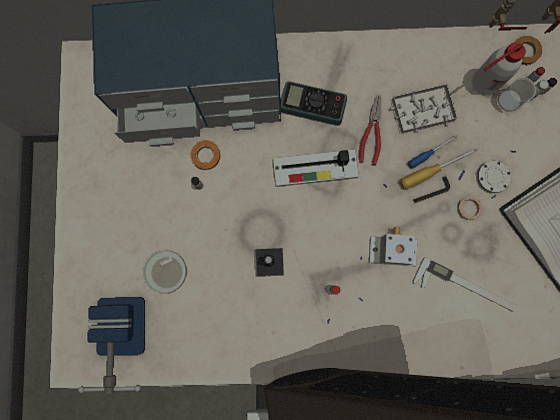

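View pics/scene0.png

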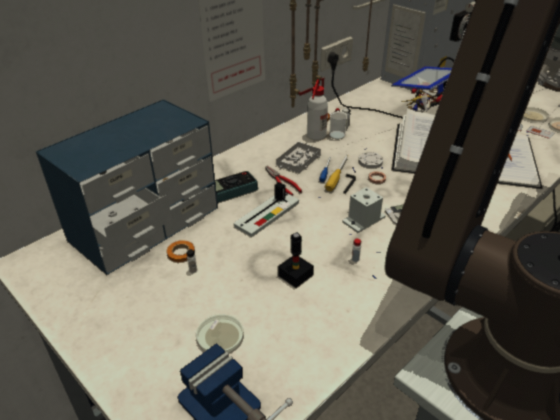

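The top view shows the rod and holder at (268,260), the port block at (400,249), and the tag at (342,158) at the white end of a slightly rotated rail. The red vial is at (334,290). I'll zoom in on these.

Run:
```python
from h import *
im=cv2.imread('pics/top0.png')
a=[cv2.resize(im[y:y+60,x:x+66],None,fx=6,fy=6,interpolation=cv2.INTER_CUBIC) for x,y in [(236,232),(366,220)]]
b=cv2.resize(im[140:195,265:365],None,fx=6,fy=6,interpolation=cv2.INTER_CUBIC)
cv2.imwrite('pics/topz.png',np.hstack(a)); cv2.imwrite('pics/rail.png',b)
```

```text
(no output)
```

View pics/topz.png

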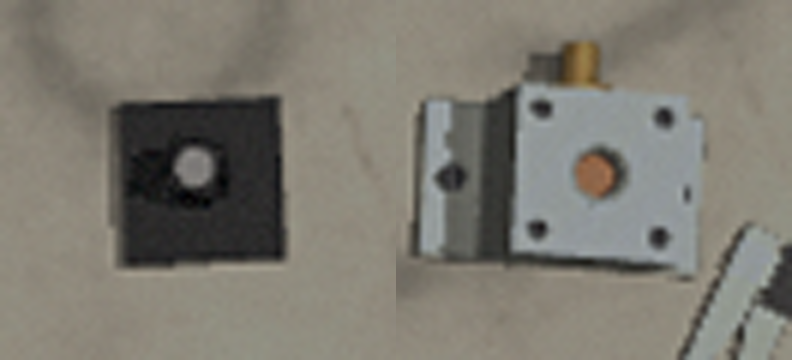

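View pics/rail.png

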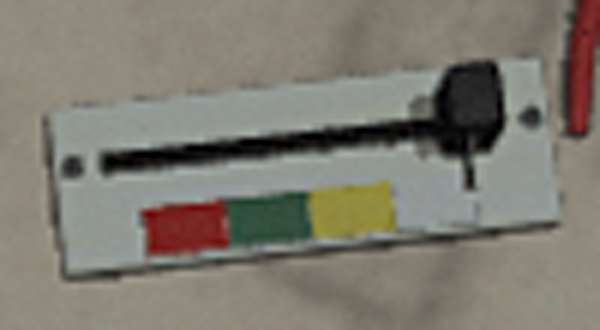

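Run:
```python
from h import *
p=vision.read_camera('top')
def z1(l,o,z,off=0): return np.array([ray(p,(u-off)/6+o[0]-.4,v/6+o[1]-.4,z)[:2] for u,v in l])
print('rod top',z1([(193,167)],(236,232),117).round(1))
h=z1([(120,103),(277,98),(284,260),(122,267)],(236,232),30);print('holder',h.round(1).tolist(),h.mean(0))
b=z1([(520,85),(700,110),(690,275),(513,255)],(366,220),72,396);print('block',b.round(1).tolist(),b.mean(0))
s=z1([(541,107),(664,117),(658,237),(537,229)],(366,220),72,396);print('screws',s.round(1).tolist(),s.mean(0))
print('bore',z1([(602,172)],(366,220),72,396))
r=z1([(50,115),(540,60),(558,225),(68,275)],(265,140),14);print('rail',r.round(1).tolist(),r.mean(0))
print('slot', z1([(72,167),(531,115)],(265,140),14).round(1).tolist())
print('tagtop', z1([(470,85)],(265,140),60).round(1).tolist(), 'pointer',z1([(470,185)],(265,140),15).round(1).tolist())
print('fields x', z1([(146,230),(229,224),(311,212),(393,208),(477,205)],(265,140),14).round(1).tolist())
```

```text
rod top [[454.4 105.6]]
holder [[481.8, 133.1], [482.0, 78.5], [426.1, 77.6], [425.2, 133.6]] [453.77904788 105.71865274]
block [[501.7, -131.7], [491.8, -190.8], [437.3, -184.0], [445.3, -126.2]] [ 469.02314445 -158.18648305]
screws [[494.2, -138.3], [489.8, -178.8], [450.0, -174.3], [453.7, -134.6]] [ 471.92136274 -156.47992869]
bore [[ 472.01306043 -157.15904132]]
rail [[677.0, 92.3], [691.8, -85.0], [630.9, -88.5], [618.0, 87.4]] [654.40546874   1.57470022]
slot [[657.5, 84.9], [671.5, -80.8]]
tagtop [[671.8, -54.0]] pointer [[646.3, -57.6]]
fields x [[633.6, 58.9], [634.9, 29.1], [638.4, -0.4], [638.9, -29.8], [639.1, -59.9]]
```

```bash
python3 -m pendant '[[-40,-48,0,-10],[-80,-96,0,-20],[-120,-144,0,-30],[-160,-192,0,-40],[-200,-240,0,-50],[-240,-288,0,-60],[-280,-336,0,-70],[-320,-380,0,-74]]'
python3 - <<'E'
from h import *
s=env.state();p=vision.read_camera('wrist');save(p,'w1');print(np.round(s['eef_pos'],1),np.round(s['tcp_rot'],4),np.round(p['tool_from_camera'],3),p['intrinsics'])
E
```

```text
t: 1.95
eef_pos: [449.9, -187.8, 214.9]
tcp_rot: [3.141, -0.001, 0.001]
ft_force: [1.3, -0.5, 0.8]
opening: 1.001
[ 449.9 -187.8  214.9] [ 3.1411e+00 -7.0000e-04  1.4000e-03] [[ 1.00000e+00 -1.00000e-03 -0.00000e+00  6.48000e-01]
 [ 1.00000e-03  9.67000e-01  2.54000e-01 -7.17460e+01]
 [ 0.00000e+00 -2.54000e-01  9.67000e-01 -1.70704e+02]
 [ 0.00000e+00  0.00000e+00  0.00000e+00  1.00000e+00]] [[325.1922621    0.         279.00339218]
 [  0.         325.1922621  208.07288747]
 [  0.           0.           1.        ]]
```

View pics/w1.png

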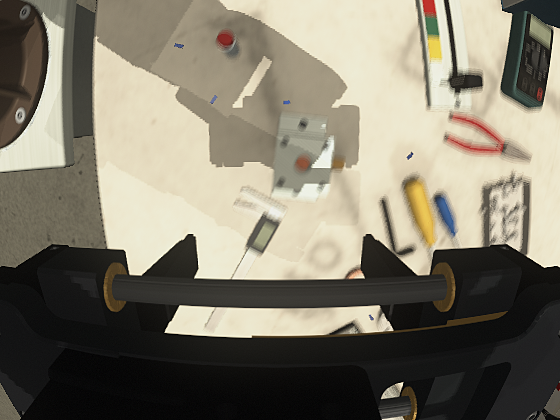

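The wrist view shows the bore at about (303,162) in the block's top. The picture is slightly blurred by motion, so I'll retake it once the arm has settled.

```bash
cat >> h.py <<'E'
from scipy.spatial.transform import Rotation as Ro
def wray(p,s,u,v,z):
    K=np.array(p['intrinsics']);d=np.array([u-K[0,2],v-K[1,2]]);r=np.hypot(*d);th=r/K[0,0]
    c=np.array([*(d/max(r,1e-9)*np.sin(th)),np.cos(th)])
    T=np.array(p['tool_from_camera']);R=Ro.from_euler('xyz',s['tcp_rot']).as_matrix()
    o=R@T[:3,3]+s['eef_pos'];w=R@T[:3,:3]@c
    return o+w*(z-o[2])/w[2]
def wproj(p,s,X):
    K=np.array(p['intrinsics']);T=np.array(p['tool_from_camera']);R=Ro.from_euler('xyz',s['tcp_rot']).as_matrix()
    c=T[:3,:3].T@(R.T@(np.array(X)-s['eef_pos'])-T[:3,3]);th=np.arctan2(np.hypot(c[0],c[1]),c[2]);k=K[0,0]*th/np.hypot(c[0],c[1])
    return K[:2,2]+k*c[:2]
def wfind(p,s,q):
    T=np.array(p['tool_from_camera']);R=Ro.from_euler('xyz',s['tcp_rot']).as_matrix()
    return [(round(r['confidence'],2),(R@(T[:3,:3]@np.array(r['at'])+T[:3,3])+s['eef_pos']).round(1).tolist()) for r in vision.find_in(p,q)[:2]]
E
python3 - <<'E'
from h import *
s=env.state();p=vision.read_camera('wrist');save(p,'w2');print(np.round(s['eef_pos'],1),np.round(s['tcp_rot'],4))
print(wfind(p,s,'bore_mouth'))
for r in vision.regions_of(p,'bore_mouth')[:1]: 
    ys,xs=np.nonzero(r['pixels']);print(r['confidence'],len(xs),xs.mean(),ys.mean())
im=cv2.imread('pics/w2.png');cv2.imwrite('pics/w2z.png',cv2.resize(im[95:215,240:360],None,fx=5,fy=5,interpolation=cv2.INTER_CUBIC))
for X in [(472,-157,72)]: print(wproj(p,s,X))
E
```

```text
[ 452.1 -183.   214.9] [-3.1406e+00 -1.3000e-03  6.3000e-03]
[(0.57, [470.6, -151.6, 73.0])]
0.85 4343 299.44807736587614 164.77872438406632
[298.85521338 171.89971524]
```

View pics/w2z.png

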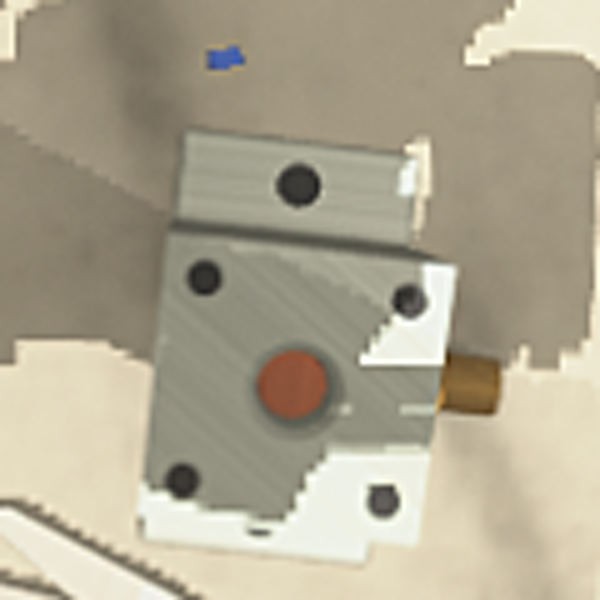

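The bore is at (472,-157): the top camera and the wrist camera agree within 1 mm. Next I go to the rod, stopping short of it for a look.

```bash
python3 -m pendant '[[0,-60,0,0],[1,-120,0,0],[1,-180,0,0],[2,-235,0,0],[2,-250,0,0],[2,-253,0,0]]'
python3 - <<'E'
from h import *
s=env.state();p=vision.read_camera('wrist');save(p,'w3');print(np.round(s['eef_pos'],1),np.round(s['tcp_rot'],4))
print(wfind(p,s,'rod_grip'),wfind(p,s,'rod_holder'))
u,v=wproj(p,s,(454.2,105.6,117));print(u,v,wproj(p,s,(454,106,30)))
x0,y0=int(u)-60,int(v)-60;print(x0,y0)
im=cv2.imread('pics/w3.png');cv2.imwrite('pics/w3z.png',cv2.resize(im[y0:y0+120,x0:x0+120],None,fx=5,fy=5,interpolation=cv2.INTER_CUBIC))
E
```

```text
t: 2.9
eef_pos: [451.4, 63.7, 214.6]
tcp_rot: [3.141, -0.0, -0.0]
ft_force: [-0.4, -0.3, 0.5]
opening: 0.999
[451.4  63.7 214.6] [ 3.1411e+00 -2.0000e-04 -4.0000e-04]
[(0.63, [457.9, 106.9, 118.2])] [(0.63, [456.1, 115.7, 34.5])]
281.59465605357457 160.46943579211103 [280.78222466 151.30838411]
221 100
```

View pics/w3z.png

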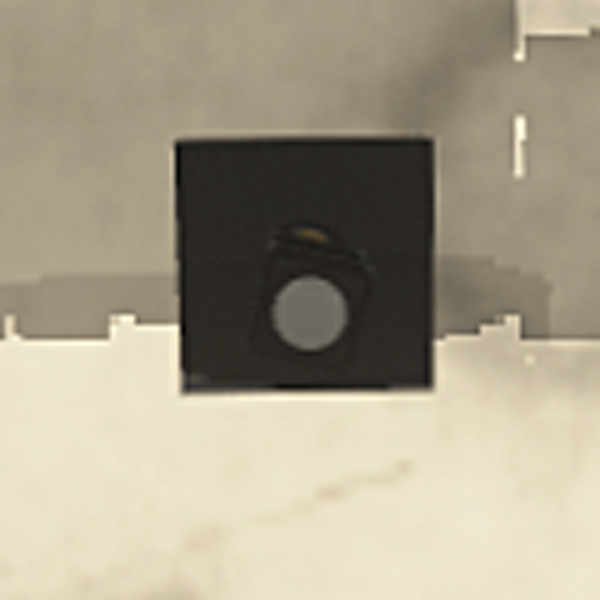

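Run:
```python
import cv2,numpy as np
im=cv2.imread('pics/w3.png')[135:180,255:312].astype(float)
im=np.clip((im-20)*6,0,255).astype(np.uint8)
cv2.imwrite('pics/w3e.png',cv2.resize(im,None,fx=12,fy=12,interpolation=cv2.INTER_CUBIC))
```

```text
(no output)
```

View pics/w3e.png

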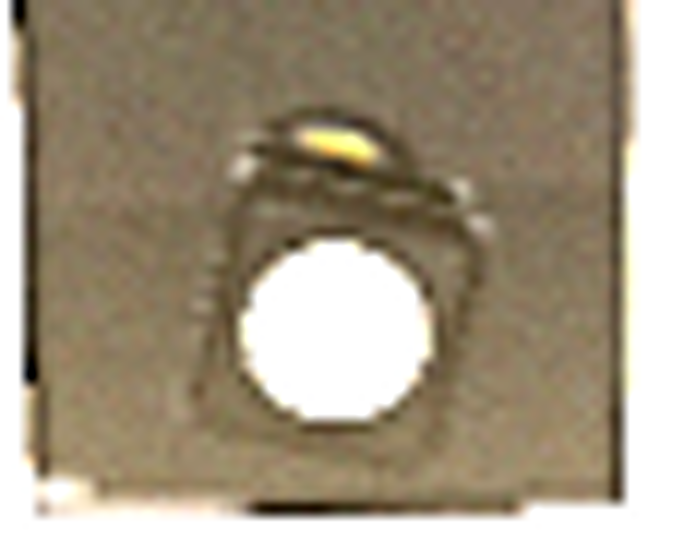

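Run:
```python
from h import *
s=env.state();p=vision.read_camera('wrist');print(np.round(s['eef_pos'],1))
print(wray(p,s,282.5,162,117), [wray(p,s,255-.5+a/12,135-.5+b/12,117)[:2].round(1).tolist() for a,b in[(248,190),(480,235),(430,460),(195,415)]])
```

```text
[451.5  62.9 214.6]
[455.05279906 103.50822689 117.        ] [[449.0, 113.2], [465.0, 110.1], [461.6, 94.4], [445.3, 97.6]]
```

Enhanced, the picture shows the handle turned about 12° clockwise, with its centre near (455,104). I'll descend turned by 12°.

```bash
python3 -m pendant '[[3.5,-41,10,6],[3.5,-41,60,12],[3.5,-41,110,12],[3.5,-41,135,12],[3.5,-41,142,12],[3.5,-41,142,12]]'
python3 - <<'E'
from h import *
s=env.state();p=vision.read_camera('wrist');save(p,'w4');print(np.round(s['eef_pos'],1),np.round(s['tcp_rot'],4))
E
```

```text
t: 3.85
eef_pos: [455.5, 103.3, 72.8]
tcp_rot: [3.141, -0.0, -0.212]
ft_force: [-0.6, -0.6, 0.4]
opening: 1.001
[455.5 103.3  72.8] [ 3.1412e+00 -2.0000e-04 -2.1250e-01]
```

View pics/w4.png

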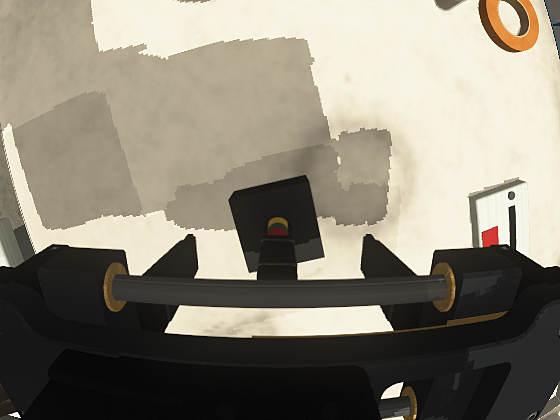

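The handle at (278,255) is centred and square between the fingers, so I close the jaws.

```bash
python3 -m pendant '[[0,0,0,0],[0,0,0,0],[0,0,0,0],[0,0,0,0],[0,0,0,0],[0,0,0,0]]' 1; python3 -m pendant '[[0,0,0,0],[0,0,-5,0],[0,0,-20,0],[0,0,-50,0],[0,0,-70,0],[0,0,-80,0],[0,0,-80,0]]'
```

```text
t: 4.65
eef_pos: [455.6, 103.5, 73.3]
tcp_rot: [3.141, -0.001, -0.212]
ft_force: [0.0, -0.4, -1.0]
opening: 0.429
t: 5.52
eef_pos: [455.6, 103.5, 153.6]
tcp_rot: [-3.142, -0.002, -0.212]
ft_force: [-0.4, 0.0, -0.7]
opening: 0.187
```

Run:
```python
from h import *
s=env.state();p=vision.read_camera('wrist');save(p,'w5');q=vision.read_camera('scene');save(q,'s5');print(s['eef_pos'],s['opening'],s['ft_force'])
a,b=cv2.imread('pics/w5.png'),cv2.imread('pics/s5.png')
print(proj(q,(455.5,103.5,92)),proj(q,(455.5,103.5,152)))
cv2.imwrite('pics/c5.png',np.hstack([cv2.resize(a[150:300,205:355],(400,400),interpolation=cv2.INTER_CUBIC),cv2.resize(b[180:300,240:360],(400,400),interpolation=cv2.INTER_CUBIC)]))
```

```text
[455.61559945 103.4881058  153.58265939] 0.1870259939830835 [-3.55650301e-01  6.80232639e-04 -7.44185499e-01]
[295.2485421  243.20029242] [295.5461373  220.88232245]
```

View pics/c5.png

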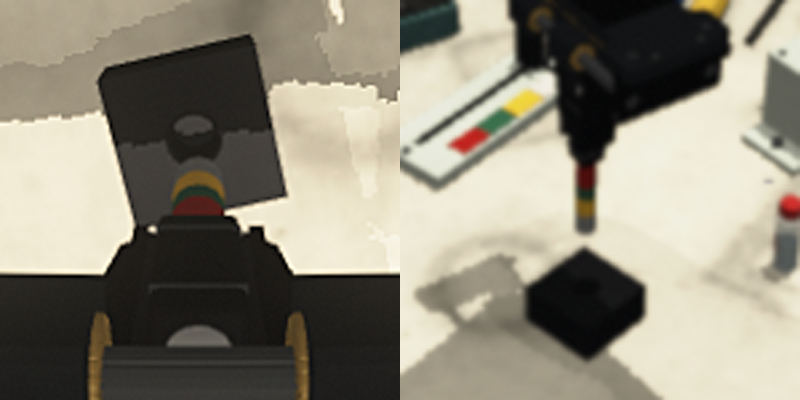

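Run:
```python
from h import *
s=env.state();p=vision.read_camera('wrist');q=vision.read_camera('scene')
c=s['eef_pos'];y=s['tcp_rot'][2]
R=Ro.from_euler('xyz',s['tcp_rot']).as_matrix()
a=np.linspace(0,6.28,60)
for tip in (65,70,75,80,85):
  P=[];Q=[]
  for z,r in((0,4.5),(2.5,7),(18,7),(31,7),(41,7),(60,7)):
    pts=[(c[0]+r*np.cos(t),c[1]+r*np.sin(t),tip+z) for t in a]
    P.append(min(wproj(p,s,X)[1] for X in pts));Q.append(max(proj(q,X)[1] for X in pts))
  print(tip,np.round(P,1),np.round(Q,1))
a,b=cv2.imread('pics/w5.png'),cv2.imread('pics/s5.png')
for i,n in((a,279),):
  for r in range(185,240): print(r,i[r,n],end=' ')
print()
for r in range(225,254): print(r,b[r,295],end=' ')
```

```text
65 [207.4 205.2 210.2 214.8 218.8 227.3] [254.2 254.2 248.7 244.  240.4 233.4]
70 [209.  206.7 211.9 216.8 220.9 229.7] [252.5 252.4 246.9 242.2 238.6 231.5]
75 [210.6 208.3 213.7 218.8 223.1 232.3] [250.7 250.7 245.1 240.4 236.7 229.6]
80 [212.3 210.  215.6 220.9 225.4 235.1] [249.  248.9 243.3 238.6 234.9 227.7]
85 [214.  211.7 217.6 223.1 227.7 237.9] [247.2 247.1 241.5 236.7 233.  225.8]
185 [30 34 35] 186 [32 36 38] 187 [30 34 35] 188 [31 35 36] 189 [32 34 37] 190 [30 33 37] 191 [28 33 34] 192 [27 29 33] 193 [46 50 54] 194 [65 70 74] 195 [62 66 71] 196 [61 66 70] 197 [62 66 71] 198 [64 68 72] 199 [51 55 59] 200 [26 29 32] 201 [30 33 34] 202 [30 33 36] 203 [32 35 37] 204 [28 32 35] 205 [24 29 31] 206 [24 29 31] 207 [22 26 28] 208 [38 43 45] 209 [61 67 69] 210 [66 71 76] 211 [64 69 73] 212 [65 68 72] 213 [58 73 80] 214 [ 42  82 105] 215 [ 35  87 117] 216 [ 36  85 114] 217 [ 36  87 116] 218 [ 36  81 105] 219 [36 63 64] 220 [38 47 32] 221 [38 50 36] 222 [39 53 36] 223 [33 43 59] 224 [27 31 86] 225 [28 33 82] 226 [26 32 80] 227 [26 32 81] 228 [28 33 82] 229 [27 32 86] 230 [25 30 64] 231 [23 28 24] 232 [24 28 29] 233 [24 27 30] 234 [35 38 40] 235 [36 40 41] 236 [24 27 29] 237 [21 26 28] 238 [24 27 30] 239 [23 27 30] 
225 [10 10  9] 226 [14 13 14] 227 [19 18 18] 228 [13 13 16] 229 [10 11 24] 230 [11 12 49] 231 [13 14 70] 232 [13 15 77] 233 [12 14 76] 234 [14 15 76] 235 [14 16 74] 236 [19 26 60] 237 [28 40 36] 238 [30 45 27] 239 [29 53 47] 240 [25 70 84] 241 [ 23  83 110] 242 [ 24  87 117] 243 [ 25  87 116] 244 [ 34  81 106] 245 [51 72 84] 246 [61 67 70] 247 [63 66 67] 248 [65 69 70] 249 [83 91 94] 250 [135 153 160] 251 [185 208 217] 252 [188 213 222] 253 [158 180 190]
```

The rod is held with the tip about 78 mm below the TCP (both cameras agree), a little above the handle's centre but secure. I carry it over the bore.

```bash
python3 -m pendant '[[5,15,-15,0],[18,62,-22,0],[32,115,-22,0],[48,170,-22,0],[62,220,-22,0],[69,245,-22,0],[70.8,251,-22,0],[70.8,251,-22,0]]'
python3 - <<'E'
from h import *
s=env.state();p=vision.read_camera('wrist');save(p,'w6');q=vision.read_camera('scene');save(q,'s6');r=vision.read_camera('top');save(r,'t6')
s=env.state();print(s['eef_pos'],s['tcp_rot'],s['opening'],s['ft_force'])
c=s['eef_pos']
tip=c+[0,0,-78]
for n,X in (('bore',(472,-157,72)),('tip',tip)): print(n,wproj(p,s,X).round(1),proj(q,X).round(1))
a,b=cv2.imread('pics/w6.png'),cv2.imread('pics/s6.png')
cv2.imwrite('pics/c6.png',np.hstack([cv2.resize(a[150:270,220:340],(400,400),interpolation=cv2.INTER_CUBIC),cv2.resize(b[140:240,310:410],(400,400),interpolation=cv2.INTER_CUBIC)]))
E
```

```text
t: 6.72
eef_pos: [471.3, -156.5, 174.2]
tcp_rot: [3.141, 0.001, -0.213]
ft_force: [-0.3, 0.6, -1.3]
opening: 0.188
[ 471.49692212 -155.82837388  174.58842083] [ 3.14116580e+00  6.38510881e-04 -2.11087104e-01] 0.18962189502780052 [ 0.22527847  0.31712606 -0.53923323]
bore [279.5 209.2] [365.8 195.7]
tip [278.5 216. ] [366.6 187.7]
```

View pics/c6.png

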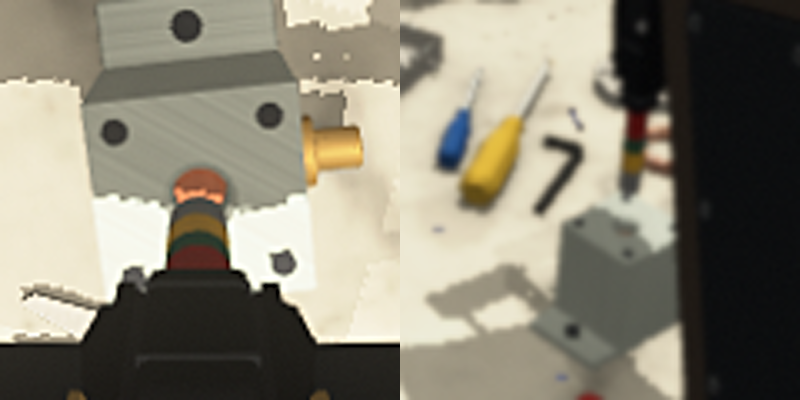

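```bash
python3 -m pendant '[[0.7,1.1,10,0],[0.7,1.1,18,0],[0.7,1.1,22,0],[0.7,1.1,22,0]]'; python3 -m pendant '[[0,0,1,0],[0,0,2,0],[0,0,3,0],[0,0,4,0]]'
```

```text
t: 7.38
eef_pos: [471.8, -156.9, 152.2]
tcp_rot: [3.141, 0.001, -0.211]
ft_force: [0.6, -0.0, -0.7]
opening: 0.189
t: 7.88
eef_pos: [471.8, -157.0, 148.2]
tcp_rot: [3.141, 0.001, -0.211]
ft_force: [0.0, -0.3, -1.2]
opening: 0.19
```

```bash
python3 -m pendant '[[0,0,1,0],[0,0,2,0],[0,0,3,0],[0,0,4,0]]'; python3 -m pendant '[[0,0,1,0],[0,0,2,0],[0,0,3,0],[0,0,4,0]]'
python3 - <<'E'
from h import *
s=env.state();p=vision.read_camera('wrist');save(p,'w7');a=cv2.imread('pics/w7.png');cv2.imwrite('pics/c7.png',cv2.resize(a[150:270,220:340],(600,600),interpolation=cv2.INTER_CUBIC))
print(s['ft_force'],s['eef_pos'])
E
```

```text
t: 8.38
eef_pos: [471.9, -157.1, 144.2]
tcp_rot: [3.141, 0.001, -0.211]
ft_force: [-0.8, -0.4, 0.6]
opening: 0.189
t: 8.88
eef_pos: [471.9, -157.2, 140.2]
tcp_rot: [3.141, 0.001, -0.211]
ft_force: [-0.6, -2.4, 2.6]
opening: 0.187
[-0.58175852 -2.43224988  2.59526239] [ 471.89728952 -157.23971796  140.19424053]
```

View pics/c7.png

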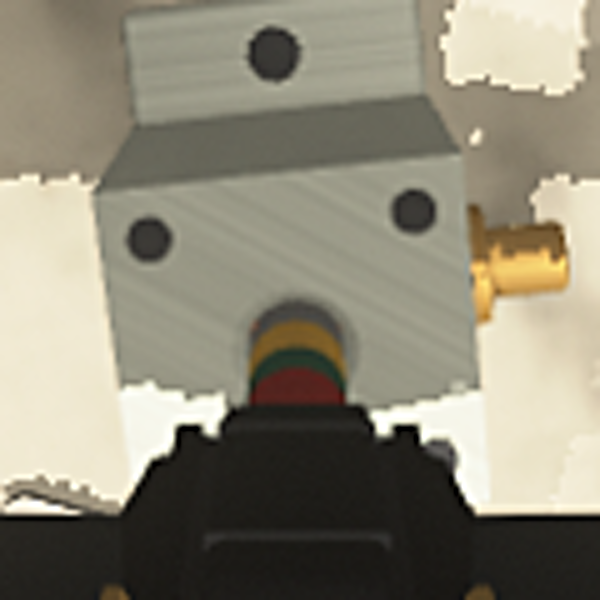

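The tip is at the mouth and touching the +y rim lightly (-2.4 N in y). I nudge it towards -y and continue.

```bash
python3 -m pendant '[[0.1,0.4,0,0],[0.2,0.7,1,0],[0.2,0.7,2,0],[0.2,0.7,3,0]]'; python3 -m pendant '[[0,0,1,0],[0,0,2,0],[0,0,3,0],[0,0,3,0]]'
```

```text
t: 9.43
eef_pos: [471.9, -157.8, 137.1]
tcp_rot: [3.141, 0.001, -0.211]
ft_force: [-0.6, 0.3, 3.9]
opening: 0.185
t: 9.93
eef_pos: [471.9, -157.8, 134.0]
tcp_rot: [3.141, 0.001, -0.211]
ft_force: [0.1, 0.9, 2.2]
opening: 0.187
```

```bash
python3 -m pendant '[[0,0,1,0],[0,0,2,0],[0,0,3,0],[0,0,4,0],[0,0,4,0]]'
python3 - <<'E'
from h import *
s=env.state();p=vision.read_camera('wrist');save(p,'w8');a=cv2.imread('pics/w8.png');cv2.imwrite('pics/c8.png',cv2.resize(a[150:270,220:340],(600,600),interpolation=cv2.INTER_CUBIC))
print(s['ft_force'],s['eef_pos'],s['moment'])
E
```

```text
t: 10.55
eef_pos: [471.9, -157.8, 129.9]
tcp_rot: [3.141, 0.001, -0.211]
ft_force: [0.1, 1.0, 2.0]
opening: 0.186
[0.06911695 0.95592411 1.97136903] [ 471.90646575 -157.83876305  129.89618376] [ 0.02963119  0.01156607 -0.06526587]
```

View pics/c8.png

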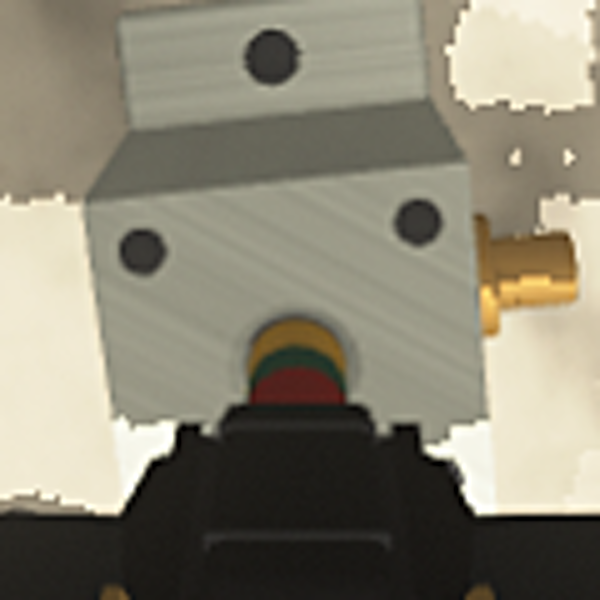

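```bash
for i in 1; do :; done; python3 -m pendant '[[0,0,1,0],[0,0,2,0],[0,0,3,0]]'; python3 -m pendant '[[0,0,1,0],[0,0,2,0],[0,0,3,0]]'
```

```text
t: 10.98
eef_pos: [471.9, -157.9, 126.8]
tcp_rot: [3.141, 0.001, -0.211]
ft_force: [-0.4, 1.6, 4.0]
opening: 0.187
t: 11.35
eef_pos: [472.0, -157.9, 124.4]
tcp_rot: [3.141, 0.001, -0.211]
ft_force: [-4.6, 1.2, 22.6]
opening: 0.19
```

```bash
python3 -m pendant '[[0,0,0,0]]'; python3 -m pendant '[[0,0,0,0]]';python3 -m pendant '[[0,0,0.3,0]]'
```

```text
t: 11.48
eef_pos: [471.9, -157.9, 124.7]
tcp_rot: [3.141, 0.001, -0.211]
ft_force: [-0.0, 0.6, 3.6]
opening: 0.189
t: 11.6
eef_pos: [471.9, -157.8, 124.7]
tcp_rot: [3.141, 0.001, -0.211]
ft_force: [-0.4, 0.8, 2.3]
opening: 0.186
t: 11.72
eef_pos: [471.9, -157.9, 124.6]
tcp_rot: [3.141, 0.001, -0.211]
ft_force: [-1.7, 1.1, 11.5]
opening: 0.188
```

Run:
```python
from h import *
s=env.state();p=vision.read_camera('wrist');save(p,'w9');a=cv2.imread('pics/w9.png');cv2.imwrite('pics/c9.png',cv2.resize(a[150:270,220:340],(600,600),interpolation=cv2.INTER_CUBIC))
print(s['ft_force'],s['eef_pos'],s['moment'])
```

```text
[-1.72014601  1.08166313 11.49071113] [ 471.94677439 -157.88804191  124.59786994] [0.28843962 0.53480609 0.00370578]
```

View pics/c9.png

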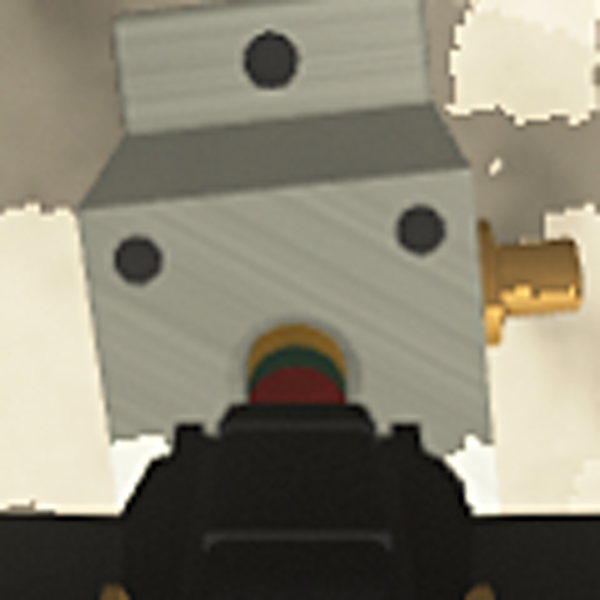

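The contact is hard at TCP z≈124.6. A steady 5 N drag over about 12.5 mm came before it, which fits the plug dragging to its seat. Next I hold with about 17 N and check the force.

```bash
python3 -m pendant '[[0,0,0.45,0],[0,0,0.45,0]]'; python3 -m pendant '[[0,0,0.45,0],[0,0,0.45,0]]'
```

```text
t: 12.02
eef_pos: [472.0, -157.9, 124.6]
tcp_rot: [3.141, 0.0, -0.211]
ft_force: [-3.2, -0.1, 11.0]
opening: 0.184
t: 12.28
eef_pos: [472.0, -157.8, 124.6]
tcp_rot: [3.141, 0.0, -0.211]
ft_force: [-3.6, 1.4, 11.8]
opening: 0.19
```

```bash
python3 -m pendant '[[-0.1,0,0.65,0],[-0.1,0,0.7,0]]'; python3 -m pendant '[[0,0,0.7,0],[0,0,0.7,0]]'
```

```text
t: 12.52
eef_pos: [471.9, -157.9, 124.5]
tcp_rot: [3.141, -0.0, -0.211]
ft_force: [-3.5, 1.7, 14.2]
opening: 0.186
t: 12.78
eef_pos: [471.9, -157.9, 124.5]
tcp_rot: [3.14, -0.001, -0.211]
ft_force: [-4.0, 1.8, 15.5]
opening: 0.188
```

```bash
python3 -m pendant '[[0,0,0.75,0],[0,0,0.75,0],[0,0,0.75,0],[0,0,0.75,0],[0,0,0.75,0],[0,0,0.75,0],[0,0,0.75,0],[0,0,0.75,0]]'; python3 -m pendant '[[0,0,0.75,0],[0,0,0.75,0],[0,0,0.75,0],[0,0,0.75,0]]'
```

```text
t: 13.78
eef_pos: [471.9, -157.9, 124.5]
tcp_rot: [3.14, -0.001, -0.211]
ft_force: [-3.5, 1.1, 16.7]
opening: 0.183
t: 14.28
eef_pos: [471.9, -157.8, 124.5]
tcp_rot: [3.14, -0.001, -0.21]
ft_force: [-3.6, 2.9, 16.7]
opening: 0.187
```

```bash
python3 -m pendant '[[0,0,0,0],[0,0,-0.1,0],[0,0,-0.1,0]]'; python3 -m pendant '[[0,0,0,0],[0,0,0,0],[0,0,0,0],[0,0,0,0],[0,0,0,0]]' 0.5
python3 - <<'E'
from h import *
s=env.state();p=vision.read_camera('wrist');save(p,'w10');a=cv2.imread('pics/w10.png');cv2.imwrite('pics/c10.png',cv2.resize(a[150:270,220:340],(600,600),interpolation=cv2.INTER_CUBIC))
print(s['ft_force'],s['eef_pos'],s['opening'])
E
```

```text
t: 14.65
eef_pos: [471.8, -157.8, 124.7]
tcp_rot: [3.14, -0.001, -0.211]
ft_force: [-1.2, 0.6, 7.0]
opening: 0.187
t: 15.28
eef_pos: [471.8, -157.8, 124.6]
tcp_rot: [3.14, -0.001, -0.21]
ft_force: [-0.4, 1.0, -0.6]
opening: 0.5
[-0.3595237   0.98676098 -0.58785521] [ 471.81544005 -157.79595395  124.62633172] 0.4997362709259942
```

View pics/c10.png

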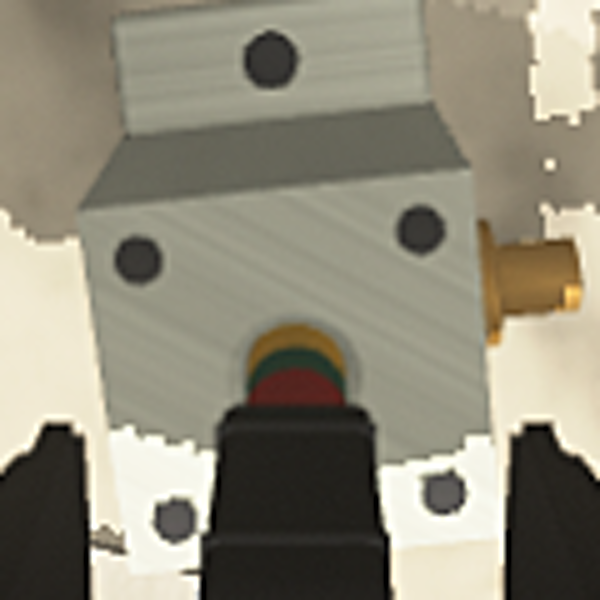

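Run:
```python
from h import *
s=env.state();p=vision.read_camera('wrist')
a=np.linspace(0,6.28,60)
for d in (22,24,25,26,27,28,30,33):
  tip=72-d;P=[]
  for z in(18,31,41,60):
    P.append(min(wproj(p,s,(472+7*np.cos(t),-157.5+7*np.sin(t),tip+z))[1] for t in a))
  print(d,np.round(P,1), min(wproj(p,s,(472+7.75*np.cos(t),-157.5+7.75*np.sin(t),72))[1] for t in a).round(1))
i=cv2.imread('pics/w10.png')
for r in range(208,236): print(r,i[r,278].tolist(),end=' ')
```

```text
22 [214.4 219.6 223.9 233.5] 214.9
24 [213.6 218.7 223.  232.4] 214.9
25 [213.3 218.3 222.6 231.9] 214.9
26 [212.9 217.9 222.1 231.3] 214.9
27 [212.5 217.5 221.7 230.8] 214.9
28 [212.2 217.1 221.3 230.3] 214.9
30 [211.5 216.3 220.4 229.3] 214.9
33 [210.4 215.1 219.1 227.8] 214.9
208 [137, 155, 155] 209 [139, 157, 156] 210 [136, 154, 155] 211 [135, 153, 155] 212 [129, 147, 147] 213 [120, 133, 132] 214 [93, 117, 124] 215 [39, 89, 115] 216 [36, 86, 114] 217 [40, 89, 117] 218 [38, 86, 110] 219 [39, 68, 73] 220 [41, 51, 35] 221 [41, 54, 40] 222 [42, 55, 39] 223 [38, 48, 60] 224 [31, 35, 84] 225 [31, 36, 84] 226 [31, 37, 84] 227 [30, 36, 82] 228 [32, 37, 84] 229 [30, 36, 85] 230 [30, 36, 73] 231 [30, 35, 43] 232 [28, 33, 31] 233 [27, 33, 33] 234 [36, 39, 41] 235 [40, 45, 46]
```

The rod stands free and has not moved. The fitted depth is about 25 mm, with yellow (18–31 mm) at the mouth. I withdraw straight up and go to the tag.

```bash
python3 -m pendant '[[0,0,-20,0],[0,0,-45,0],[0,0,-65,0],[20,-12,-68,-4],[65,-38,-68,-10],[120,-70,-68,-16],[165,-96,-68,-17],[175,-102,-68,-17]]' 0.5
python3 -m pendant '[[0,0,0,0]]' 0.3
python3 - <<'E'
from h import *
s=env.state();p=vision.read_camera('wrist');save(p,'w11');q=vision.read_camera('scene');save(q,'s11');t=vision.read_camera('top');save(t,'t11')
s=env.state();print(s['eef_pos'],s['tcp_rot'],s['opening'])
print(wfind(p,s,'tag_grip'),[ (r['confidence'],toworld(q,r['at']).round(1)) for r in vision.find_in(q,'rod_grip')[:1]])
for X in [(669,-55,60),(669,-55,15),(657.5,84.9,14),(671.5,-80.8,14)]: print(wproj(p,s,X).round(1))
E
```

```text
t: 16.38
eef_pos: [666.1, -93.3, 191.8]
tcp_rot: [3.14, -0.001, 0.088]
ft_force: [-0.7, 0.8, -0.3]
opening: 0.499
t: 16.5
eef_pos: [665.8, -93.0, 191.2]
tcp_rot: [3.14, 0.0, 0.088]
ft_force: [-0.6, 0.0, 0.7]
opening: 0.559
[665.10906254 -93.7318667  191.93621687] [ 3.14015311e+00 -1.20515769e-04  8.73449208e-02] 0.6632980207269421
[(0.9, [671.4, -54.1, 63.0])] [(0.6, array([ 484.2, -131.1,   15.3]))]
[286.1 160.1]
[285.2 155.5]
[285.8  27.5]
[285.4 179.1]
```

View pics/w11.png

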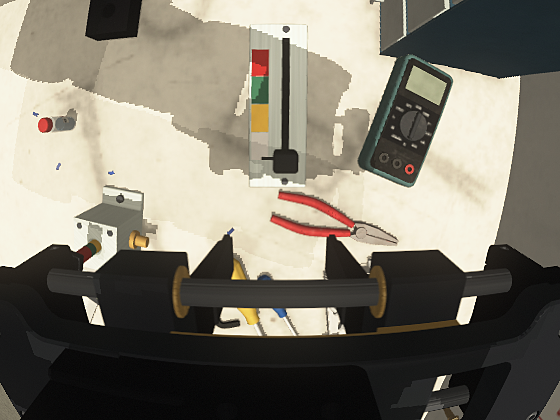

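View pics/s11.png

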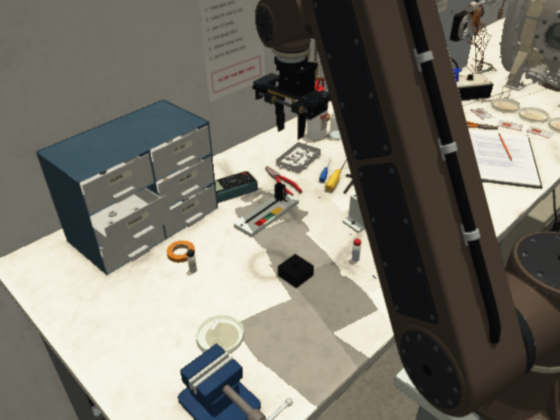

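The tag at (286,161) lies where predicted, (669,-55), and the rail is parallel to the tool's y. I descend over it.

```bash
python3 -m pendant '[[7.5,-38,5,0],[7.5,-38,60,0],[7.5,-38,110,0],[7.5,-38,120,0],[7.5,-38,120,0]]' 0.3
python3 - <<'E'
from h import *
s=env.state();p=vision.read_camera('wrist');save(p,'w12')
print(s['eef_pos'],s['tcp_rot'],s['opening'])
E
```

```text
t: 17.38
eef_pos: [669.9, -55.9, 73.1]
tcp_rot: [3.14, -0.001, 0.087]
ft_force: [-1.1, 0.0, 1.7]
opening: 0.703
[669.85897367 -55.91729388  73.14251   ] [ 3.13986384e+00 -1.24445473e-03  8.66433787e-02] 0.7031623498423998
```

View pics/w12.png

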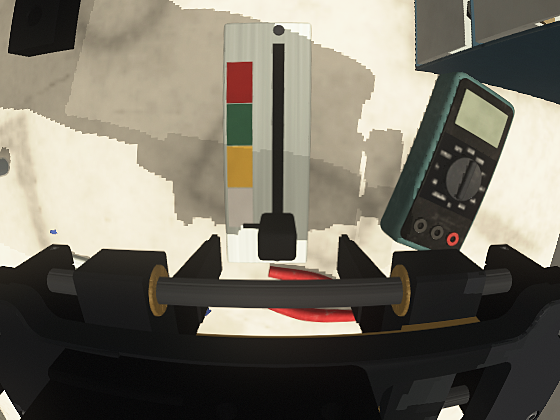

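Run:
```python
from h import *
s=env.state();p=vision.read_camera('wrist')
print(s['eef_pos'],[wray(p,s,u,v,60)[:2].round(1) for u,v in((278,213),(278,240))],[wray(p,s,u,v,15)[:2].round(1) for u,v in((248,226),(240,188),(240,146.5))],wproj(p,s,(669.5,-55,60)))
```

```text
[670.36420044 -55.9426825   74.04839754] [array([668.7, -35.9]), array([670.1, -52.8])] [array([648.3, -60.4]), array([640.8, -32.2]), array([638.8,  -2.2])] [276.69134438 243.29002421]
```

```bash
python3 -m pendant '[[0,0,20,0],[0,0,40,0],[0,0,45,0],[0,0,45,0]]' 0.3; python3 -m pendant '[[0,0,0,0],[0,0,0,0],[0,0,0,0],[0,0,0,0],[0,0,0,0],[0,0,0,0],[0,0,0,0],[0,0,0,0]]' 0.85
```

```text
t: 17.98
eef_pos: [670.5, -56.0, 28.6]
tcp_rot: [3.14, -0.002, 0.087]
ft_force: [0.7, 0.4, 0.2]
opening: 0.705
t: 18.98
eef_pos: [668.5, -56.0, 28.7]
tcp_rot: [3.14, 0.002, 0.087]
ft_force: [-9.9, -1.1, 6.6]
opening: 0.252
```

The tag is gripped. The pointer is at about 0.002, so I slide it 43 mm to the middle of yellow.

```bash
python3 -m pendant '[[0,-6,0,0],[0,-13,0,0],[0,-20,0,0],[0,-27,0,0],[0,-34,0,0],[0,-40,0,0],[0,-43,0,0],[0,-43,0,0]]'; python3 -m pendant '[[0,0,0,0],[0,0,0,0]]'
python3 - <<'E'
from h import *
s=env.state();p=vision.read_camera('wrist');save(p,'w13');print(s['eef_pos'])
E
```

```text
t: 19.98
eef_pos: [664.9, -12.7, 28.8]
tcp_rot: [3.141, 0.002, 0.087]
ft_force: [-0.2, 1.7, 1.0]
opening: 0.252
t: 20.23
eef_pos: [664.9, -12.7, 28.8]
tcp_rot: [3.141, 0.002, 0.087]
ft_force: [0.3, 1.1, 2.2]
opening: 0.251
[664.94760808 -12.71737087  28.77376847]
```

View pics/w13.png

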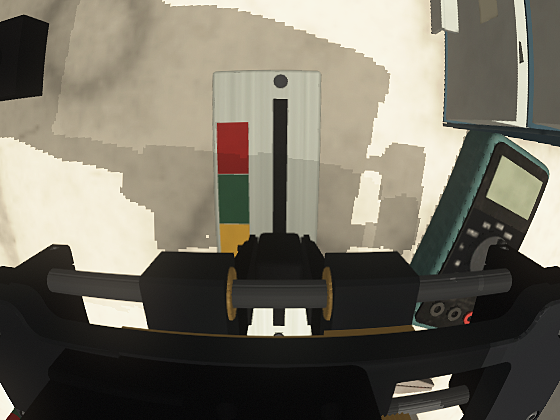

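Now I open the jaws, rise, back off and look.

```bash
python3 -m pendant '[[0,0,0,0],[0,0,0,0],[0,0,0,0],[0,0,0,0],[0,0,0,0]]' 0.4; python3 -m pendant '[[0,0,-20,0],[0,0,-60,0],[0,10,-110,0],[0,40,-160,0],[0,60,-170,0],[0,60,-170,0]]'
python3 - <<'E'
from h import *
s=env.state();p=vision.read_camera('wrist');save(p,'w14');t=vision.read_camera('top');save(t,'t14');print(s['eef_pos'],s['opening'],s['t'])
a=cv2.imread('pics/w14.png');b=cv2.imread('pics/t14.png')
cv2.imwrite('pics/c14.png',np.hstack([cv2.resize(a[0:210,210:350],(400,600)),cv2.resize(b[200:290,360:420],(400,600),interpolation=cv2.INTER_CUBIC)]))
E
```

```text
t: 20.9
eef_pos: [664.9, -12.7, 28.8]
tcp_rot: [3.141, 0.002, 0.087]
ft_force: [-0.5, -0.3, -0.9]
opening: 0.596
t: 21.65
eef_pos: [670.4, -73.5, 199.9]
tcp_rot: [3.14, 0.0, 0.085]
ft_force: [0.4, 0.2, -0.2]
opening: 0.599
[670.35583894 -73.46700485 199.90215567] 0.5994136453717999 21.65
```

View pics/w14.png

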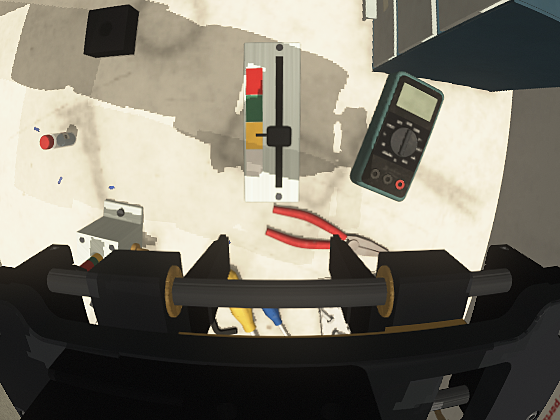

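View pics/t14.png

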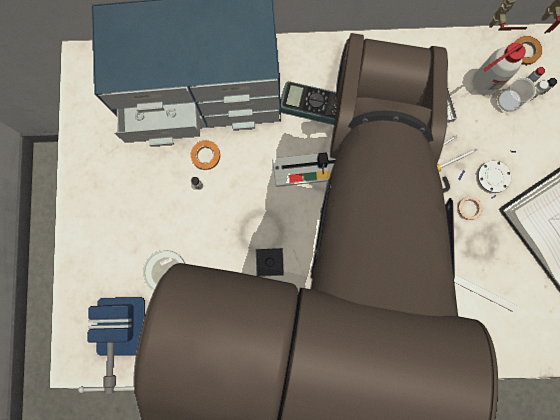

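The pointer (258,135) sits mid-yellow. A final look at the rod from the wrist follows.

```bash
python3 -m pendant '[[-15,20,-10,0],[-55,45,-20,0],[-100,75,-20,0],[-150,100,-20,0],[-190,120,-20,0],[-208,130,-20,0],[-212,132,-20,0],[-212,132,-20,0]]'
python3 - <<'E'
from h import *
s=env.state();p=vision.read_camera('wrist');save(p,'w15');print(s['eef_pos'],s['t'])
a=cv2.imread('pics/w15.png');u,v=wproj(p,s,(472,-157.5,72));print(u,v);u=int(u);v=int(v)
cv2.imwrite('pics/c15.png',cv2.resize(a[v-60:v+60,u-60:u+60],(600,600),interpolation=cv2.INTER_CUBIC))
c=[wproj(p,s,(472,-157.5,z)).round(1).tolist() for z in(72,106,158)];print(c)
E
```

```text
t: 22.75
eef_pos: [470.6, -221.4, 218.4]
tcp_rot: [-3.142, 0.003, 0.086]
ft_force: [0.5, 0.3, -0.0]
opening: 0.599
[ 470.56138328 -221.42951431  218.4179401 ] 22.75
286.05220958997114 132.85982970926165
[[286.1, 132.9], [286.8, 133.9], [288.2, 136.0]]
```

View pics/c15.png

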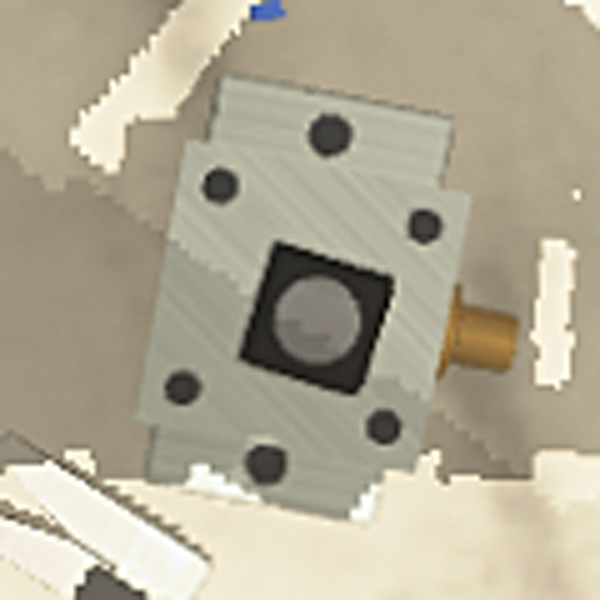

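```bash
python3 -c "
from h import *
print(job.job_done())"
```

```text
the job is handed in; nothing more can be done
None
```

The plug is pressed home, the rod stands in the bore with its **yellow** band level with the mouth, and the black tag is on the yellow field. I handed the job in at about 23 s; no verdict was reported.

- **Pressing:** The plug dragged with about 5 N for roughly 12 mm, then stopped dead. I held it for 1.5 s at 16 to 18 N, and it did not move. The highest force I read was about 23 N, as the plug reached its seat. Forces are read only at the end of each move, so a short peak in between would not show.
- **Bore depth:** The plug's top is about 25 mm below the mouth, from both the arm's height and the wrist image. Yellow runs from 18 to 31 mm, so the reading is clear.
- **Rod:** It did not move when released, and the last wrist picture shows it upright in the bore. I first gripped it about 11 mm above the handle's centre, because the jaws were still closing as I lifted, but it did not slip afterwards.
- **Tag:** I slid it 43 mm, and the last picture of the rail shows the pointer in the middle of yellow.
- **Vials, dish and tape roll:** The arm stayed well clear of them, and where they show in the late pictures they have not moved. I did not measure their positions again at the end.

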